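# Clamp plate onto T-slot studs

## Task

Fit the clamp plate onto the T-slot base: lay it lightly on the two stud tips, slide it about until you feel its holes drop over the studs, and lower it flush onto the deck. Then push the plate, studs and all, along the slot until it rests against the stop bar, and let go. Go gently: set it down slowly, do not let it fall, and press lightly, as any knock or push of over 60 N on the base or studs spoils them, and leave the loose bushings, bolt and nut where they are.

Things in the scene. Friction and masses are not known exactly. Their poses are not given: they have to be found in the camera images.
- tslot_base: dark steel T-slot base, fixed to the worktop: block 90 (x) x 190 (y) x 34 mm, low bolted flanges 124 mm over all in x. Origin at the centre of its underside, z up; flat deck 34 mm above it. A 16 mm slot runs along y in the middle of the deck (x = 0); in it lies a strip with two upright 12 mm studs. A bright steel stop bar stands 17 mm high across the deck's +y end
- slot_mid (a point): base's centre line at deck height, 25 mm to -y of the base's centre; fixed to the base, same axes. The two studs stand on this line, 84 mm apart along y, tips 22 mm above the deck, 8.4 mm wide at the top. Their midpoint starts unmeasured, up to 12 mm to either side of this point along y. Their strip slides along the slot when pushed with more than about 8 N, else stays
- stop_face (a point): foot of the stop bar's face that looks to -y, towards the studs, on the slot's centre line at deck height, 81 mm to +y of the base's centre; axes as the base. The plate's centre is 60 mm to -y of it when the plate's end touches the bar
- rib (a point): grip point of the clamp plate, half-way along its rib, 30 mm above the plate's underside. The rib is upright, 16 mm thick (x), 50 mm long (y), and ends 42 mm above the underside. Axes: x across, y along the plate, z up
- plate_under (a point): centre of the clamp plate's underside, axes as rib. Plain aluminium plate 60 (x) x 120 (y) x 8 mm, about 0.4 kg, two 15 mm through holes on its long centre line at y = +42 and -42 mm, the rib on top. Same when turned half round. Starts flat on the worktop
- bushing_5: slim turned bushing, 26 mm diameter x 55 mm, stands upright; origin at the centre of its foot. Not to be disturbed
- bushing_2: flanged turned bushing, 36 mm diameter x 46 mm, stands upright; origin at the centre of its foot. Not to be disturbed
- bolt_1: hexagon bolt, 42 mm tall, standing on its head; origin at the centre of its foot. Not to be disturbed
- nut_1: hexagon nut, 19 x 22 x 10 mm, lying flat; origin at the centre of its underside. Not to be disturbed

How it is judged:
On the way:
1. the plate's holes are over the studs and it lies flush on the deck of the base (z of plate_under in the frame of slot_mid between -0.003 and 0.003 m and x of plate_under in the frame of slot_mid between -0.005 and 0.005 m and y of plate_under in the frame of stop_face above -0.16 m and angle between plate_under's own z axis and vertical below 0.05 rad), for 0.1 s.
At the end, for the whole second after the job is handed in: the plate lies flush on the deck (within 2.5 mm, tilt under 0.03 rad) over both studs, its end against the stop bar (gap under 2.5 mm), in line with the slot, and released (y of plate_under in the frame of stop_face between -0.0625 and -0.05 m and z of plate_under in the frame of slot_mid between -0.003 and 0.0025 m and x of plate_under in the frame of slot_mid between -0.005 and 0.005 m and angle between the y axis of plate_under and the y axis of slot_mid, either way round below 0.08 rad and angle between plate_under's own z axis and vertical below 0.03 rad); the robot touches nothing.
It fails at once if the plate knocks or presses on the base, its studs or its stop with more than 60 N (contact force between plate and tslot_base above 60 N).
It fails at once if a bushing, the bolt or the nut is moved by more than 20 mm (distance of any of bushing_5, bushing_2, bolt_1, nut_1 from where it was at the start of the episode above 0.02 m).
It also fails if it takes over 67 s, if anything falls off the work surface, if the arm or the gripper's body presses on something with over 40 N, if the wrist force passes 120 N, or if a joint passes its speed limit or range.

## Robot

A 6-joint arm with a two-finger parallel gripper is mounted at the origin on a cart in front of the work surface, level with it; the furniture and walls round the work are solid. World frame = base frame: x ahead of the robot, y to its left, z up, the work surface at z = 0. Lengths are in m, angles in rad, forces in N, time in s.
With the tool pointing down it reaches from about 0.4 to 0.825 m from the base axis. Payload 7 kg.
Tool frame: the origin (TCP) lies midway between the tips of the shut fingers; the grasp point (between the pads) lies 19 mm behind it (env.tcp_to_grasp is the distance from the TCP to the grasp point, in m); z points along the fingers, y is the line along which they close (so a half turn about z gives the same grasp; the last joint's range is limited). The gripper opens to 85 mm and grips with 20 to 120 N. Pads are 22 mm wide; open, the fingers measure 114 mm over their backs; the gripper's body (76 mm by 85 mm) begins 54 mm behind the grasp point. The pads swing forward as they close: fully open they stand 13 mm farther back than shut.
Start: joints at [0.288, 0.359, 0.012, 0, -1.224, -0.288], TCP at [0.675, -0, 0.2] pointing down, gripper open.
Joint ranges: [-3.07, 3.07], [-1.43, 2.12], [-1.02, 1.25], [-3.03, 1.67], [-3.05, -0], [-3.03, 3.03]. Speed limits (rad/s): [2.39, 2.39, 3.01, 3.14, 3.14, 3.14].

## Interface

Orientations are given as a unit quaternion [x, y, z, w].
In Python, from cell import env gives the robot as it stands. The module is installed in compiled form; this text tells all that it offers.
- The arm moves only by the shell command python3 -m handwheel 'ROWS' [FORCE]. ROWS is JSON, a list of rows, each an object of numbers: "dx", "dy", "dz": the shift along the world's x, y, z in m; "wx", "wy", "wz": the turn, a rotation vector about the world's x, y, z in rad; "hand": the opening in per cent of the stroke, from 0 (shut) to 100 (fully open). A call has 1 to 5 rows; each row shifts and turns the commanded pose from where the row before left it; what a row does not reach is not made up. A row lasts 1/12 s, in which the tool goes at most 41.7 mm and 7.16 degrees, less where a joint would pass 70% of its speed; a pose out of reach is approached as far as the arm can. A call is refused whole if a number of a shift passes 0.0417 or a number of a turn 0.125, either way. A call with a gripper value outside its range is refused whole. The fingers move at their own pace and stop on an object; FORCE is the grip in N (left out, the last holds). Time passes only in rows, so rows that do not move let the fingers close. It gives the time, the measured TCP pose, the force, the opening and the grip force at its end, in the units of the state.
- env.read_state(): the state, without advancing time (a new reading comes with each control period).
- env.snapshot(name): name is "scene" or "side" or "wrist"; returns the picture (420x560x3 uint8, red, green, blue); there is no depth.
- env.camera_model(name): a dict with "K" (3x3 intrinsics, pixels), "rvec" (rotation vector, rad) and "tvec" (3), from world to camera coordinates, as OpenCV has them. Camera axes: x right, y down, z forward; pixel columns grow to the right and rows downward; lengths in m; the calibration is good to about 2 mm. The wrist camera is an equidistant fisheye: a pixel r from the principal point sees the ray r / f radians off the axis. A picture is of the moment at which its call begins: read the wrist's pose just before it. camera_model takes no time and is no camera call; for the wrist camera it gives the pose at the moment of the call.
- env.sign_off(): hands the job in; it is judged then, once.
The state is a dict: "clock": time; "joints": joint angles; "joint_vel": joint speeds; "joint_efforts": joint torques, N m; "tool_pos": TCP position; "tool_rot": TCP orientation; "wrist_force": force on the tool from outside, world axes, zero at the start; "torque": the same for the moment, N m; "opening": finger opening in m; "grasp_force": force on a finger pad.
Only numpy, scipy, OpenCV 4.12 (cv2) and the standard library are available. Lean on these libraries where they do the work, as an engineer would, in place of code of your own. Each camera call takes 0.05 s, during which the arm holds its last target. There are 200 camera calls.

## Working session

There is one attempt and no reset: what is moved stays moved. The work goes in short steps, Python scripts to look and compute and a shell command to move; the robot and the scene stay as the last step left them, time stands still between calls to the robot, and variables do not carry over. Pictures are saved under pics/ and viewed, at most 10 in all, crops included, and the job is handed in when it is done.

```bash
mkdir -p pics; cat > h.py <<'E'
from cell import env
import numpy as np, cv2
def snap(cam,name):
    m=env.camera_model(cam); im=env.snapshot(cam)
    cv2.imwrite(f'pics/{name}.png',im[:,:,::-1]); return m,im
def ray(m,u,v,fish=False):
    K=np.array(m['K']); R=cv2.Rodrigues(np.array(m['rvec'],float))[0]; t=np.array(m['tvec'],float).ravel()
    x=(u-K[0,2])/K[0,0]; y=(v-K[1,2])/K[1,1]
    if fish:
        r=np.hypot(x,y); s=np.sin(r)/r if r>1e-9 else 1; d=np.array([x*s,y*s,np.cos(r)])
    else: d=np.array([x,y,1])
    return -R.T@t, R.T@d
def at(m,u,v,z,fish=False):
    c,d=ray(m,u,v,fish); return c+d*(z-c[2])/d[2]
def proj(m,p,fish=False):
    K=np.array(m['K']); R=cv2.Rodrigues(np.array(m['rvec'],float))[0]; t=np.array(m['tvec'],float).ravel()
    q=R@np.array(p,float)+t
    if fish:
        r=np.hypot(q[0],q[1]); th=np.arctan2(r,q[2]); a=q[:2]/r*th
    else: a=q[:2]/q[2]
    return [K[0,0]*a[0]+K[0,2],K[1,1]*a[1]+K[1,2]]
E
python3 - <<'E'
from h import *
import pickle
M={}
for c in ['scene','side','wrist']: M[c]=snap(c,c+'0')[0]
pickle.dump(M,open('M0.pkl','wb'))
for c in M: print(c,M[c])
print(env.read_state())
a=[cv2.imread(f'pics/{c}0.png') for c in M]
E
```

```text
scene {'K': array([[456.01068947,   0.        , 285.61882355],
       [  0.        , 456.01068947, 207.19864021],
       [  0.        ,   0.        ,   1.        ]]), 'rvec': array([ 2.19229351, -1.20005612,  0.42874667]), 'tvec': array([-0.28728023,  0.37862835,  0.81481789])}
side {'K': array([[503.5760255 ,   0.        , 273.49836373],
       [  0.        , 503.5760255 , 204.91221543],
       [  0.        ,   0.        ,   1.        ]]), 'rvec': array([ 0.6635471 , -2.53719659,  1.30762268]), 'tvec': array([0.46363111, 0.19095175, 0.79367289])}
wrist {'K': array([[325.1922621 ,   0.        , 278.60732449],
       [  0.        , 325.1922621 , 216.12661761],
       [  0.        ,   0.        ,   1.        ]]), 'rvec': array([1.33084985e-03, 3.11141717e+00, 4.28459409e-01]), 'tvec': array([ 0.6740949 , -0.03477665,  0.3773855 ])}
{'clock': 0.15, 'joints': array([ 2.88083742e-01,  3.59226573e-01,  1.13016246e-02, -2.46349443e-04,
       -1.22408689e+00, -2.88078080e-01]), 'joint_vel': array([-0.00199741, -0.00025704,  0.00315207,  0.00107439, -0.00147308,
       -0.00034005]), 'joint_efforts': array([-2.36291526e-03, -5.83877099e+01,  2.93650192e+01,  6.94064632e+00,
       -4.26741812e-03,  1.52487612e-06]), 'tool_pos': array([ 6.74619079e-01, -3.81862269e-05,  1.99591751e-01]), 'tool_rot': array([-7.07079001e-01,  7.07134290e-01,  3.91732419e-04, -4.78882594e-04]), 'wrist_force': array([0.56696026, 0.51125808, 0.27238565]), 'torque': array([0.03976518, 0.01863378, 0.01282758]), 'grasp_force': 0.0, 'opening': 0.08543664294243046}
```

View pics/scene0.png

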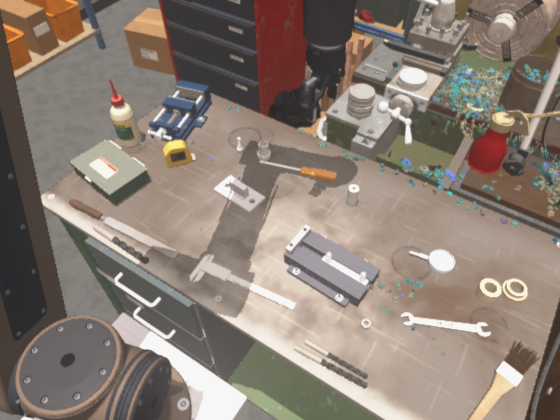

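View pics/wrist0.png

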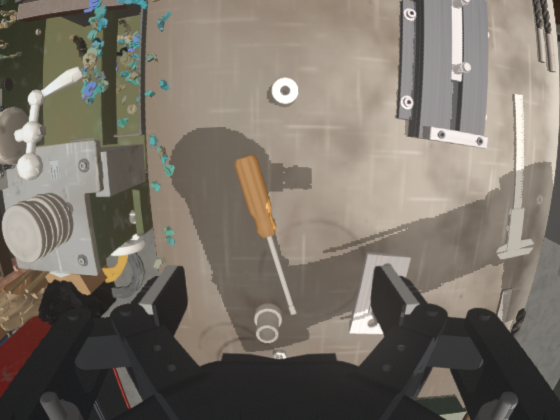

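The scene view shows the plate at about (240,192) and the base at (332,263), with its stop bar at (298,238). The bushings are at (264,150) and (353,195), the bolt at (239,143) and the nut at (366,323). The wrist view shows the stop bar at (458,137), a stud at (462,68) and the plate at (380,295).

```bash
python3 - <<'E'
import cv2
a=cv2.imread('pics/scene0.png')[130:310,200:390]
cv2.imwrite('pics/sc_crop.png',cv2.resize(a,None,fx=3.3,fy=3.3,interpolation=cv2.INTER_CUBIC))
E
```

```text
(no output)
```

View pics/sc_crop.png

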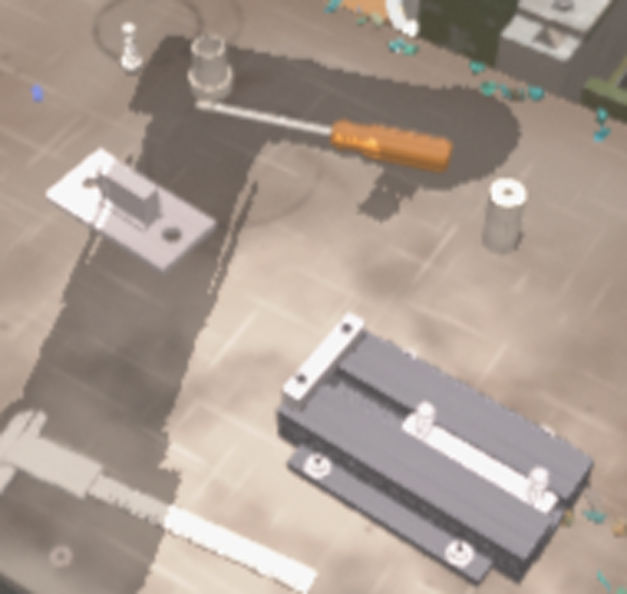

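View pics/side0.png

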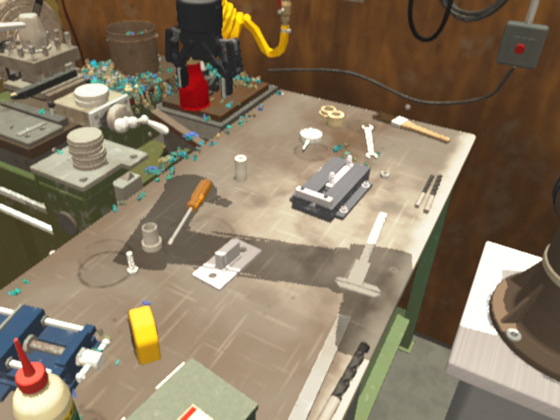

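The crop shows the plate's top corners at (100,150), (47,192), (163,270) and (216,222), with holes at (92,183) and (173,234). The stop bar's top runs from (350,314) to (297,400), and the stud tips are at (426,407) and (540,472). The side view agrees.

```bash
python3 - <<'E'
from h import *
import pickle
M=pickle.load(open('M0.pkl','rb')); s=M['scene']
P=lambda u,v,z: at(s,200+u/3.3,130+v/3.3,z)
for n,l,z in [('platecorn',[(100,150),(47,192),(163,268),(216,222)],.008),('holes',[(92,183),(173,234)],.008),('bar',[(350,314),(363,322),(297,400),(285,388)],.051),('studs',[(426,405),(540,470)],.056),('deckcorn',[(592,462),(520,560)],.034),('bush',[(508,190)],.055),('bush2',[(210,42)],.046),('bolt',[(128,28)],.042)]:
    q=np.array([P(u,v,z) for u,v in l]); print(n,q[:,:2].round(4).tolist(),'mean',q.mean(0)[:2].round(4), 'ang',np.degrees(np.arctan2(*(q[-1]-q[0])[[1,0]])).round(1),np.linalg.norm(np.diff(q,axis=0),axis=1).round(4))
w=M['wrist']
for n,u,v,z in [('stud',466,67,.056),('stud2',464,1,.056),('platehole',371,322,.008),('bar',438,134,.051),('bar2',483,142,.051),('bush5',285,90,.055),('bush2',267,318,.046)]: print(n,at(w,u,v,z,True).round(4))
E
```

```text
platecorn [[0.5757, 0.1988], [0.5182, 0.2063], [0.5048, 0.0871], [0.5629, 0.0794]] mean [0.5404 0.1429] ang -96.2 [0.058  0.12   0.0586]
holes [[0.5443, 0.1828], [0.5356, 0.0999]] mean [0.54   0.1414] ang -96.0 [0.0833]
bar [[0.5134, -0.0669], [0.5123, -0.0779], [0.4343, -0.0742], [0.4381, -0.0624]] mean [ 0.4745 -0.0704] ang 176.6 [0.011  0.0781 0.0123]
studs [[0.473, -0.1484], [0.4687, -0.2324]] mean [ 0.4709 -0.1904] ang -92.9 [0.0841]
deckcorn [[0.5059, -0.2543], [0.4178, -0.2472]] mean [ 0.4619 -0.2508] ang 175.4 [0.0883]
bush [[0.6698, -0.1067]] mean [ 0.6698 -0.1067] ang 0.0 []
bush2 [[0.692, 0.1716]] mean [0.692  0.1716] ang 0.0 []
bolt [[0.6735, 0.2401]] mean [0.6735 0.2401] ang 0.0 []
stud [ 0.4729 -0.1463  0.056 ]
stud2 [ 0.4699 -0.2261  0.056 ]
platehole [0.5471 0.1846 0.008 ]
bar [ 0.505  -0.0692  0.051 ]
bar2 [ 0.4437 -0.0654  0.051 ]
bush5 [ 0.6679 -0.1054  0.055 ]
bush2 [0.688 0.148 0.046]
```

```bash
python3 -m handwheel '[{"dx":-0.027,"dy":0.028,"dz":-0.010,"wz":-0.021},{"dx":-0.027,"dy":0.028,"dz":-0.010,"wz":-0.021},{"dx":-0.027,"dy":0.028,"dz":-0.010,"wz":-0.021},{"dx":-0.027,"dy":0.028,"dz":-0.010,"wz":-0.021},{"dx":-0.027,"dy":0.030,"dz":-0.010,"wz":-0.021}]'
python3 -m handwheel '[{"hand":60},{"dz":0}]'
python3 - <<'E'
from h import *
m,_=snap('wrist','w1')
for p in [(.5443,.1828,.008),(.5356,.0999,.008),(.540,.142,.042)]: print(proj(m,p,True))
E
```

```text
[np.float64(373.1755452552658), np.float64(320.7487176373413)]
[np.float64(387.2043034329665), np.float64(266.28160003276946)]
[np.float64(387.5163648168666), np.float64(308.36497931289756)]$[0]: bad value
$[0]: bad value
```

View pics/w1.png

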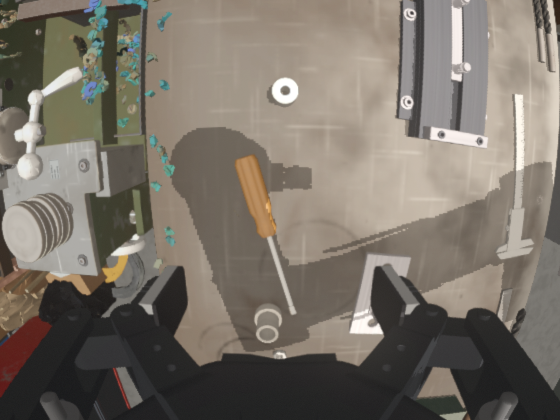

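The move was refused, so the view is unchanged: the arm hasn't moved. I'll try rows with every key given.

```bash
python3 -m handwheel '[{"dx":-0.027,"dy":0.028,"dz":-0.010,"wx":0,"wy":0,"wz":-0.021,"hand":60},{"dx":-0.027,"dy":0.028,"dz":-0.010,"wx":0,"wy":0,"wz":-0.021,"hand":60},{"dx":-0.027,"dy":0.028,"dz":-0.010,"wx":0,"wy":0,"wz":-0.021,"hand":60},{"dx":-0.027,"dy":0.028,"dz":-0.010,"wx":0,"wy":0,"wz":-0.021,"hand":60},{"dx":-0.027,"dy":0.030,"dz":-0.010,"wx":0,"wy":0,"wz":-0.021,"hand":60}]'
python3 -m handwheel '[{"dx":0,"dy":0,"dz":0,"wx":0,"wy":0,"wz":0,"hand":60},{"dx":0,"dy":0,"dz":0,"wx":0,"wy":0,"wz":0,"hand":60}]'
python3 - <<'E'
from h import *
m,im=snap('wrist','w2')
for p in [(.5443,.1828,.008),(.5356,.0999,.008),(.540,.142,.042)]: print(proj(m,p,True))
E
```

```text
clock: 0.62
tool_pos: [0.5385, 0.1426, 0.1498]
tool_rot: [-0.668, 0.744, 0.0, -0.0]
wrist_force: [2.1, 1.6, -0.3]
opening: 0.0512
grasp_force: 0.0
clock: 0.78
tool_pos: [0.5386, 0.1434, 0.1502]
tool_rot: [-0.67, 0.742, 0.0, -0.0]
wrist_force: [-0.4, 0.1, 0.5]
opening: 0.0514
grasp_force: 0.0
[np.float64(276.7798193556737), np.float64(235.26150006015445)]
[np.float64(276.89615345925137), np.float64(153.29179608499288)]
[np.float64(276.6352043224361), np.float64(204.06018460935198)]
```

View pics/w2.png

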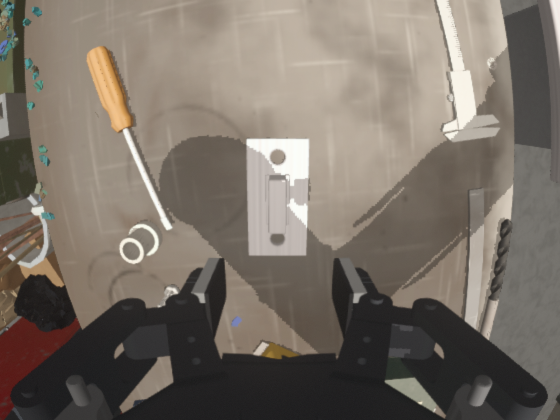

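The wrist view shows the plate straight in line, with holes at (278,157) and (278,238) and the rib centre at about (277,206). That puts the plate near (0.539, 0.1455). I'll go down and grip it.

```bash
python3 -m handwheel '[{"dx":0,"dy":0.002,"dz":-0.03,"wx":0,"wy":0,"wz":0,"hand":60},{"dx":0,"dy":0,"dz":-0.03,"wx":0,"wy":0,"wz":0,"hand":60},{"dx":0,"dy":0,"dz":-0.03,"wx":0,"wy":0,"wz":0,"hand":60},{"dx":0,"dy":0,"dz":-0.03,"wx":0,"wy":0,"wz":0,"hand":60},{"dx":0,"dy":0,"dz":-0.018,"wx":0,"wy":0,"wz":0,"hand":60}]' 40
python3 -m handwheel '[{"dx":0,"dy":0,"dz":0,"wx":0,"wy":0,"wz":0,"hand":0},{"dx":0,"dy":0,"dz":0,"wx":0,"wy":0,"wz":0,"hand":0},{"dx":0,"dy":0,"dz":0,"wx":0,"wy":0,"wz":0,"hand":0},{"dx":0,"dy":0,"dz":0,"wx":0,"wy":0,"wz":0,"hand":0},{"dx":0,"dy":0,"dz":0,"wx":0,"wy":0,"wz":0,"hand":0}]' 50
```

```text
clock: 1.25
tool_pos: [0.5397, 0.1423, 0.0095]
tool_rot: [-0.668, 0.744, 0.0, -0.001]
wrist_force: [0.4, 0.1, -0.8]
opening: 0.0514
grasp_force: 0.0
clock: 1.67
tool_pos: [0.5411, 0.1444, 0.0139]
tool_rot: [-0.669, 0.743, -0.0, 0.001]
wrist_force: [-1.1, 0.3, 0.1]
opening: 0.0003
grasp_force: 0.0
```

```bash
python3 - <<'E'
from h import *
m,im=snap('wrist','w3'); m2,i2=snap('side','s3')
cv2.imwrite('pics/w3b.png',np.hstack([im[120:400,140:420,::-1],cv2.resize(i2[210:310,170:270,::-1],(280,280))]))
E
```

```text
(no output)
```

View pics/w3b.png

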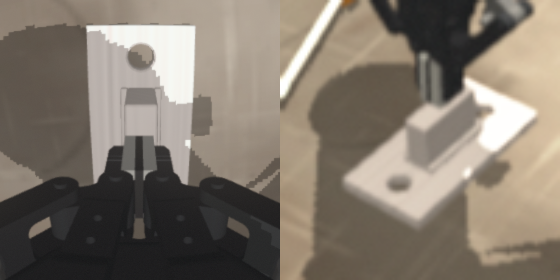

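```bash
python3 - <<'E'
from h import *
s=env.read_state(); t=s['tool_pos']; print(t, s['tool_rot'], s['wrist_force'],env.tcp_to_grasp)
for c in ['wrist','side','scene']:
    m=env.camera_model(c); f=c=='wrist'
    print(c,'tcp',np.round(proj(m,t,f),1),'tcp z+.03',np.round(proj(m,t+[0,0,.03],f),1),'holes',np.round([proj(m,p,f) for p in [(.5443,.1828,.008),(.5356,.0999,.008),(.54,.144,.042)]],1).tolist(), 'cam',ray(m,0,0)[0].round(3))
im=cv2.imread('pics/s3.png')[190:310,150:290]; sc=env.snapshot('scene')[150:270,190:330,::-1]
cv2.imwrite('pics/ss3.png',np.hstack([cv2.resize(x,None,fx=2.8,fy=2.8,interpolation=cv2.INTER_CUBIC) for x in (im,sc)]))
E
```

```text
[0.54068195 0.14435971 0.01351358] [-6.69045003e-01  7.43221083e-01 -1.74722719e-04  1.08390039e-03] [ 0.46289278 -1.52086204 -0.84488567] 0.0187
wrist tcp [278.2 250.8] tcp z+.03 [278.  273.8] holes [[279.0, 303.8], [278.9, 171.2], [279.3, 271.6]] cam [0.533 0.076 0.186]
side tcp [228.5 258.1] tcp z+.03 [227.9 245.1] holes [[214.6, 272.7], [244.2, 247.2], [228.4, 245.7]] cam [0.16  0.696 0.61 ]
scene tcp [239. 191.] tcp z+.03 [238.  182.8] holes [[227.9, 185.4], [252.4, 200.9], [238.0, 183.5]] cam [-0.036 -0.367  0.868]
```

View pics/ss3.png

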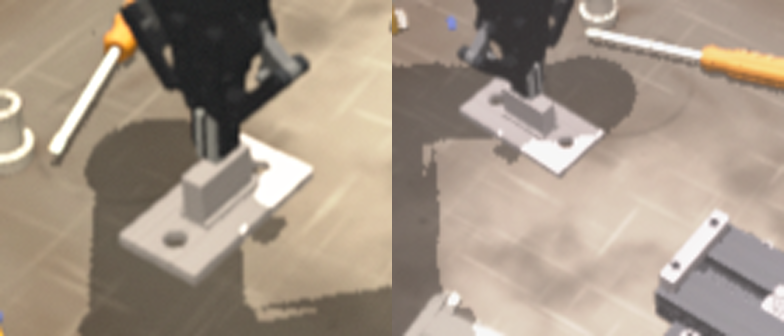

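The side view puts the shut fingertips at about (226,245) and the wrist view at about (280,270). Both are roughly 30 mm above the reported TCP, so the fingers closed just over the rib top rather than around it. I'll reopen and feel downward carefully, watching the force.

```bash
python3 -m handwheel '[{"dx":0,"dy":0,"dz":0,"wx":0,"wy":0,"wz":0,"hand":60},{"dx":0,"dy":0,"dz":0,"wx":0,"wy":0,"wz":0,"hand":60},{"dx":0,"dy":0,"dz":0,"wx":0,"wy":0,"wz":0,"hand":60},{"dx":0,"dy":0,"dz":-0.002,"wx":0,"wy":0,"wz":0,"hand":60},{"dx":0,"dy":0,"dz":-0.002,"wx":0,"wy":0,"wz":0,"hand":60}]'
python3 -m handwheel '[{"dx":0,"dy":0,"dz":-0.001,"wx":0,"wy":0,"wz":0,"hand":60},{"dx":0,"dy":0,"dz":-0.001,"wx":0,"wy":0,"wz":0,"hand":60},{"dx":0,"dy":0,"dz":0,"wx":0,"wy":0,"wz":0,"hand":60},{"dx":0,"dy":0,"dz":0,"wx":0,"wy":0,"wz":0,"hand":60}]'
```

```text
clock: 2.23
tool_pos: [0.54, 0.144, 0.0082]
tool_rot: [-0.669, 0.743, -0.0, 0.0]
wrist_force: [0.8, -0.2, 0.5]
opening: 0.0512
grasp_force: 0.0
clock: 2.57
tool_pos: [0.5399, 0.1439, 0.0061]
tool_rot: [-0.669, 0.743, 0.0, -0.0]
wrist_force: [0.2, 1.0, 0.3]
opening: 0.0513
grasp_force: 0.0
```

```bash
python3 -m handwheel '[{"dx":0,"dy":0,"dz":-0.002,"wx":0,"wy":0,"wz":0,"hand":60},{"dx":0,"dy":0,"dz":-0.002,"wx":0,"wy":0,"wz":0,"hand":60},{"dx":0,"dy":0,"dz":0,"wx":0,"wy":0,"wz":0,"hand":60}]'
python3 -m handwheel '[{"dx":0,"dy":0,"dz":-0.001,"wx":0,"wy":0,"wz":0,"hand":60},{"dx":0,"dy":0,"dz":-0.001,"wx":0,"wy":0,"wz":0,"hand":60},{"dx":0,"dy":0,"dz":0,"wx":0,"wy":0,"wz":0,"hand":60}]'
python3 - <<'E'
from h import *
m,im=snap('wrist','w4'); m2,i2=snap('side','s4'); _,i3=snap('scene','c4')
a=cv2.resize(im[100:380,150:410,::-1],None,fx=1.4,fy=1.4); b=cv2.resize(i2[200:300,160:280,::-1],(400,333),interpolation=cv2.INTER_CUBIC)
c=np.zeros((392,364+400,3),np.uint8); c[:,:364]=a; c[:333,364:]=b
cv2.imwrite('pics/v4.png',c)
E
```

```text
clock: 2.82
tool_pos: [0.5397, 0.1439, 0.0019]
tool_rot: [-0.669, 0.743, 0.0, -0.0]
wrist_force: [0.2, -0.2, 0.7]
opening: 0.0514
grasp_force: 0.0
clock: 3.07
tool_pos: [0.5399, 0.1439, 0.0001]
tool_rot: [-0.669, 0.743, 0.0, -0.0]
wrist_force: [1.7, -0.5, -0.2]
opening: 0.0513
grasp_force: 0.0
```

View pics/v4.png

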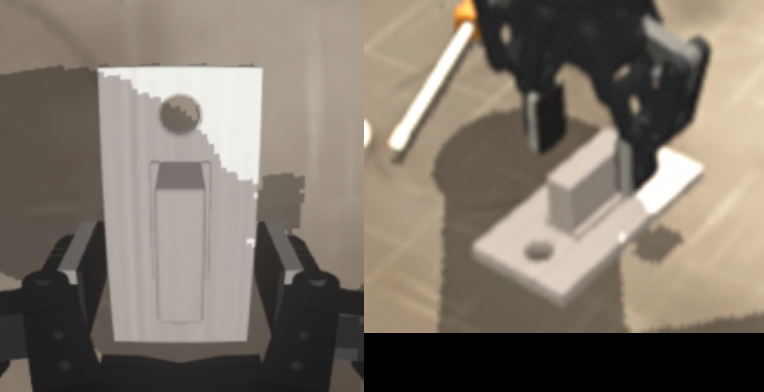

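The fingers straddle the rib evenly with no contact. In the side view the fingertips are at about (242,258) and (214,246). I'll work out how high the tips are.

```bash
python3 - <<'E'
from h import *
t=env.read_state()['tool_pos']; m=env.camera_model('side'); w=env.camera_model('wrist')
ax=np.array([np.cos(np.radians(-6)),np.sin(np.radians(-6)),0])
for z in [0,.01,.02,.03,.04]:
    for s in (-1,1):
        p=t*[1,1,0]+[0,0,z]+s*ax*.033; q=t*[1,1,0]+[0,0,z]+s*ax*.026
        print(z,s,np.round(proj(m,p),1),np.round(proj(w,q,True),1))
E
```

```text
0 -1 [243.9 271.3] [323.5 250.3]
0 1 [214.9 256.5] [233.1 250.4]
0.01 -1 [243.8 267.1] [325.8 257.1]
0.01 1 [214.6 252.3] [230.7 257.1]
0.02 -1 [243.7 262.8] [328.4 264.5]
0.02 1 [214.4 248.1] [228.  264.6]
0.03 -1 [243.6 258.4] [331.2 272.8]
0.03 1 [214.1 243.8] [225.1 272.9]
0.04 -1 [243.5 254. ] [334.4 282.1]
0.04 1 [213.8 239.4] [221.9 282.2]
```

The tips are about 28 mm higher than the TCP reading says, so I'll use heights as seen. Another 11 mm down puts the pads on the rib.

```bash
python3 -m handwheel '[{"dx":0,"dy":0,"dz":-0.003,"wx":0,"wy":0,"wz":0,"hand":60},{"dx":0,"dy":0,"dz":-0.003,"wx":0,"wy":0,"wz":0,"hand":60},{"dx":0,"dy":0,"dz":0,"wx":0,"wy":0,"wz":0,"hand":60}]'
python3 -m handwheel '[{"dx":0,"dy":0,"dz":-0.003,"wx":0,"wy":0,"wz":0,"hand":60},{"dx":0,"dy":0,"dz":-0.002,"wx":0,"wy":0,"wz":0,"hand":60},{"dx":0,"dy":0,"dz":0,"wx":0,"wy":0,"wz":0,"hand":60}]'
python3 -m handwheel '[{"dx":0,"dy":0,"dz":0,"wx":0,"wy":0,"wz":0,"hand":40},{"dx":0,"dy":0,"dz":0,"wx":0,"wy":0,"wz":0,"hand":25},{"dx":0,"dy":0,"dz":0,"wx":0,"wy":0,"wz":0,"hand":15},{"dx":0,"dy":0,"dz":0,"wx":0,"wy":0,"wz":0,"hand":0},{"dx":0,"dy":0,"dz":0,"wx":0,"wy":0,"wz":0,"hand":0}]' 50
python3 -m handwheel '[{"dx":0,"dy":0,"dz":0,"wx":0,"wy":0,"wz":0,"hand":0},{"dx":0,"dy":0,"dz":0,"wx":0,"wy":0,"wz":0,"hand":0}]' 50
```

```text
clock: 3.47
tool_pos: [0.5395, 0.1437, -0.0064]
tool_rot: [-0.669, 0.743, 0.0, -0.0]
wrist_force: [0.4, -0.9, -0.5]
opening: 0.0515
grasp_force: 0.0
clock: 3.72
tool_pos: [0.5397, 0.1438, -0.0113]
tool_rot: [-0.669, 0.743, 0.0, -0.0]
wrist_force: [0.7, -0.9, 0.0]
opening: 0.0514
grasp_force: 0.0
clock: 4.13
tool_pos: [0.5403, 0.1441, -0.0104]
tool_rot: [-0.669, 0.743, -0.0, 0.0]
wrist_force: [0.6, 0.8, 0.7]
opening: 0.0151
grasp_force: 49.6
clock: 4.3
tool_pos: [0.5402, 0.1441, -0.0105]
tool_rot: [-0.669, 0.743, -0.0, 0.0]
wrist_force: [0.5, -0.0, 2.6]
opening: 0.0152
grasp_force: 49.6
```

The rib is gripped at 15 mm opening and 50 N. Plate underside height is therefore the TCP z reading plus 0.0105. Next I'll lift it and carry it over to the base.

```bash
python3 -m handwheel '[{"dx":0,"dy":0,"dz":0.005,"wx":0,"wy":0,"wz":0,"hand":0},{"dx":0,"dy":0,"dz":0.015,"wx":0,"wy":0,"wz":0.01,"hand":0},{"dx":0,"dy":0,"dz":0.025,"wx":0,"wy":0,"wz":0.01,"hand":0},{"dx":0,"dy":0,"dz":0.025,"wx":0,"wy":0,"wz":0.01,"hand":0},{"dx":0,"dy":0,"dz":0.02,"wx":0,"wy":0,"wz":0.01,"hand":0}]' 60
python3 -m handwheel '[{"dx":-0.003,"dy":-0.015,"dz":0.01,"wx":0,"wy":0,"wz":0.007,"hand":0},{"dx":-0.006,"dy":-0.028,"dz":0,"wx":0,"wy":0,"wz":0,"hand":0},{"dx":-0.006,"dy":-0.030,"dz":0,"wx":0,"wy":0,"wz":0,"hand":0},{"dx":-0.006,"dy":-0.030,"dz":0,"wx":0,"wy":0,"wz":0,"hand":0},{"dx":-0.006,"dy":-0.030,"dz":0,"wx":0,"wy":0,"wz":0,"hand":0}]'
python3 -m handwheel '[{"dx":-0.007,"dy":-0.030,"dz":0,"wx":0,"wy":0,"wz":0,"hand":0},{"dx":-0.007,"dy":-0.030,"dz":0,"wx":0,"wy":0,"wz":0,"hand":0},{"dx":-0.007,"dy":-0.030,"dz":0,"wx":0,"wy":0,"wz":0,"hand":0},{"dx":-0.007,"dy":-0.030,"dz":0,"wx":0,"wy":0,"wz":0,"hand":0},{"dx":-0.007,"dy":-0.030,"dz":0,"wx":0,"wy":0,"wz":0,"hand":0}]'
python3 -m handwheel '[{"dx":-0.005,"dy":-0.025,"dz":0,"wx":0,"wy":0,"wz":0,"hand":0},{"dx":-0.002,"dy":-0.024,"dz":0,"wx":0,"wy":0,"wz":0,"hand":0},{"dx":0,"dy":0,"dz":-0.01,"wx":0,"wy":0,"wz":0,"hand":0},{"dx":0,"dy":0,"dz":-0.01,"wx":0,"wy":0,"wz":0,"hand":0},{"dx":0,"dy":0,"dz":0,"wx":0,"wy":0,"wz":0,"hand":0}]'
python3 -m handwheel '[{"dx":0,"dy":0,"dz":0,"wx":0,"wy":0,"wz":0,"hand":0},{"dx":0,"dy":0,"dz":0,"wx":0,"wy":0,"wz":0,"hand":0}]'
python3 - <<'E'
from h import *
_,i=snap('scene','c5'); _,w=snap('wrist','w5'); 
s=env.read_state(); print(s['tool_pos'],s['tool_rot'])
a=cv2.resize(i[205:315,270:400,::-1],None,fx=4,fy=4,interpolation=cv2.INTER_CUBIC)
cv2.imwrite('pics/v5.png',np.vstack([a]))
print(a.shape)
E
```

```text
clock: 4.72
tool_pos: [0.5395, 0.1437, 0.0805]
tool_rot: [-0.684, 0.73, 0.0, -0.0]
wrist_force: [1.1, 0.7, -3.3]
opening: 0.0147
grasp_force: 58.9
clock: 5.13
tool_pos: [0.5115, 0.0097, 0.089]
tool_rot: [-0.686, 0.727, 0.0, -0.001]
wrist_force: [1.2, -0.4, -4.1]
opening: 0.0147
grasp_force: 59.0
clock: 5.55
tool_pos: [0.4765, -0.1403, 0.0891]
tool_rot: [-0.686, 0.727, 0.001, -0.0]
wrist_force: [0.6, -0.2, -2.9]
opening: 0.0149
grasp_force: 59.0
clock: 5.97
tool_pos: [0.4687, -0.1877, 0.0669]
tool_rot: [-0.686, 0.728, 0.002, -0.001]
wrist_force: [-0.2, 0.1, -3.9]
opening: 0.0148
grasp_force: 58.8
clock: 6.13
tool_pos: [0.471, -0.1874, 0.0692]
tool_rot: [-0.687, 0.727, 0.0, -0.0]
wrist_force: [-0.5, 0.6, -3.0]
opening: 0.0143
grasp_force: 58.8
[ 0.47143824 -0.18737425  0.06964739] [-6.86777496e-01  7.26867679e-01 -1.70810543e-04  1.38456902e-04]
(440, 520, 3)
```

```bash
python3 - <<'E'
from h import *
m,si=snap('side','s5')
i=cv2.imread('pics/c5.png'); w=cv2.imread('pics/w5.png'); si=si[:,:,::-1]
s=env.camera_model('scene'); print([np.round(proj(k,p)).tolist() for k in (s,m) for p in [(.473,-.148,.056),(.469,-.232,.056),(.471,-.187,.08)]])
R=lambda a,f: cv2.resize(a,None,fx=f,fy=f,interpolation=cv2.INTER_CUBIC)
c=np.zeros((600,800,3),np.uint8)
a=R(i[205:305,275:395],3.3); c[:330,:396]=a
b=R(si[130:230,280:400],3.3); c[:330,400:796]=b
d=w[10:280,130:430]; c[330:,:300]=d
e=R(i[270-80:270-10,275:375],2.7) 
cv2.imwrite('pics/v5.png',c)
E
```

```text
[[329.0, 253.0], [364.0, 272.0], [346.0, 255.0], [332.0, 172.0], [349.0, 155.0], [341.0, 154.0]]
```

View pics/v5.png

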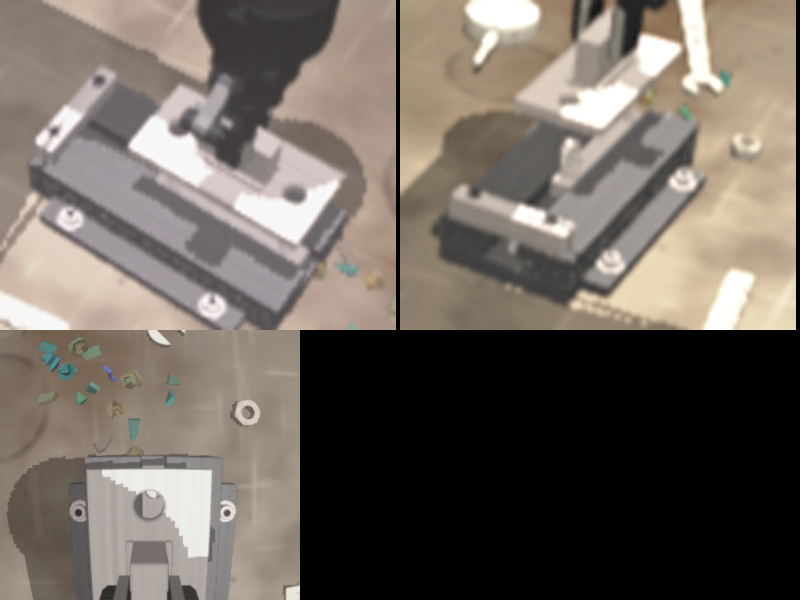

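The -y hole is seen in the wrist crop at (149,506), with the stud tip showing through it at (152,493). In the scene crop the plate's holes are at (182,125) and (295,193). All of them line up closely with the studs.

```bash
python3 - <<'E'
from h import *
s=env.camera_model('scene'); w=env.camera_model('wrist'); d=env.camera_model('side')
H=[at(s,275+182/3.3,205+125/3.3,.088),at(s,275+295/3.3,205+193/3.3,.088)]
S=[at(s,329.1,252.7,.056),at(s,363.6,272.4,.056)]
print('H',np.round(H,4),'S',np.round(S,4)); print('mid diff S-H',np.round(np.mean(S,0)-np.mean(H,0),4))
for n,X in (('H',H),('S',S)): v=X[0]-X[1]; print(n,'yaw',np.degrees(np.arctan2(-v[0],v[1])).round(2))
print('wrist hole',at(w,279,186,.088,True).round(4),'tip',at(w,282,173,.056,True).round(4))
# base flange/edges wrist: plate top corners and base deck corners
pc=[at(w,130+86,10+470-330,.088,True),at(w,130+213,10+470-330,.088,True)]
bc=[at(w,130+87,10+458-330,.034,True),at(w,130+221,10+458-330,.034,True)]
sc=[at(w,130+78,10+512-330,.008,True),at(w,130+228,10+511-330,.008,True)]
for n,X in (('plate',pc),('base',bc),('screws',sc)): v=X[0]-X[1]; print(n,np.round(X,4).tolist(),'yaw',np.degrees(np.arctan2(v[1],v[0])).round(2),'mid',np.mean(X,0).round(4))
# side stud near: px
print('side stud1',at(d,280+(570-400)/3.3,130+143/3.3,.056).round(4))
E
```

```text
H [[ 0.4757 -0.1469  0.088 ]
 [ 0.4685 -0.2296  0.088 ]] S [[ 0.4731 -0.1484  0.056 ]
 [ 0.4688 -0.2323  0.056 ]]
mid diff S-H [-0.0012 -0.0021 -0.032 ]
H yaw -4.98
S yaw -2.97
wrist hole [ 0.4687 -0.2281  0.088 ] tip [ 0.4668 -0.2298  0.056 ]
plate [[0.4977, -0.2476, 0.088], [0.4371, -0.2441, 0.088]] yaw -3.27 mid [ 0.4674 -0.2458  0.088 ]
base [[0.5072, -0.2522, 0.034], [0.421, -0.2475, 0.034]] yaw -3.14 mid [ 0.4641 -0.2499  0.034 ]
screws [[0.5226, -0.2123, 0.008], [0.4107, -0.2067, 0.008]] yaw -2.85 mid [ 0.4666 -0.2095  0.008 ]
side stud1 [ 0.4716 -0.143   0.056 ]
```

Everything agrees on a correction of about (-2, -2) mm with the yaw already fine. I'll correct and go down slowly.

```bash
python3 -m handwheel '[{"dx":-0.002,"dy":-0.002,"dz":-0.006,"wx":0,"wy":0,"wz":0,"hand":0},{"dx":0,"dy":0,"dz":-0.006,"wx":0,"wy":0,"wz":0,"hand":0},{"dx":0,"dy":0,"dz":-0.005,"wx":0,"wy":0,"wz":0,"hand":0},{"dx":0,"dy":0,"dz":0,"wx":0,"wy":0,"wz":0,"hand":0},{"dx":0,"dy":0,"dz":0,"wx":0,"wy":0,"wz":0,"hand":0}]'
python3 -m handwheel '[{"dx":0,"dy":0,"dz":-0.001,"wx":0,"wy":0,"wz":0,"hand":0},{"dx":0,"dy":0,"dz":-0.001,"wx":0,"wy":0,"wz":0,"hand":0},{"dx":0,"dy":0,"dz":-0.001,"wx":0,"wy":0,"wz":0,"hand":0},{"dx":0,"dy":0,"dz":-0.001,"wx":0,"wy":0,"wz":0,"hand":0},{"dx":0,"dy":0,"dz":0,"wx":0,"wy":0,"wz":0,"hand":0}]'
```

```text
clock: 6.7
tool_pos: [0.4685, -0.19, 0.0517]
tool_rot: [-0.686, 0.727, 0.0, -0.0]
wrist_force: [-0.3, -0.0, -3.4]
opening: 0.015
grasp_force: 59.0
clock: 7.12
tool_pos: [0.4689, -0.19, 0.0482]
tool_rot: [-0.686, 0.727, 0.0, -0.0]
wrist_force: [-0.0, 0.2, -4.0]
opening: 0.0146
grasp_force: 59.0
```

```bash
python3 -m handwheel '[{"dx":0,"dy":0,"dz":-0.0007,"wx":0,"wy":0,"wz":0,"hand":0},{"dx":0,"dy":0,"dz":-0.0007,"wx":0,"wy":0,"wz":0,"hand":0},{"dx":0,"dy":0,"dz":-0.0006,"wx":0,"wy":0,"wz":0,"hand":0},{"dx":0,"dy":0,"dz":0,"wx":0,"wy":0,"wz":0,"hand":0}]'
python3 -m handwheel '[{"dx":0,"dy":0,"dz":-0.0005,"wx":0,"wy":0,"wz":0,"hand":0},{"dx":0,"dy":0,"dz":-0.0005,"wx":0,"wy":0,"wz":0,"hand":0},{"dx":0,"dy":0,"dz":0,"wx":0,"wy":0,"wz":0,"hand":0}]'
python3 -m handwheel '[{"dx":0,"dy":0,"dz":-0.0005,"wx":0,"wy":0,"wz":0,"hand":0},{"dx":0,"dy":0,"dz":-0.0005,"wx":0,"wy":0,"wz":0,"hand":0},{"dx":0,"dy":0,"dz":0,"wx":0,"wy":0,"wz":0,"hand":0}]'
```

```text
clock: 7.45
tool_pos: [0.4689, -0.19, 0.0462]
tool_rot: [-0.686, 0.727, 0.0, -0.0]
wrist_force: [-0.2, -0.2, -2.6]
opening: 0.0148
grasp_force: 59.0
clock: 7.7
tool_pos: [0.4689, -0.19, 0.0452]
tool_rot: [-0.686, 0.727, 0.0, -0.0]
wrist_force: [-0.2, -0.7, -3.2]
opening: 0.0145
grasp_force: 59.0
clock: 7.95
tool_pos: [0.4689, -0.19, 0.0442]
tool_rot: [-0.686, 0.727, 0.0, -0.0]
wrist_force: [-0.2, -1.0, -2.7]
opening: 0.0144
grasp_force: 59.0
```

```bash
python3 -m handwheel '[{"dx":0,"dy":0,"dz":-0.0005,"wx":0,"wy":0,"wz":0,"hand":0},{"dx":0,"dy":0,"dz":-0.0005,"wx":0,"wy":0,"wz":0,"hand":0},{"dx":0,"dy":0,"dz":0,"wx":0,"wy":0,"wz":0,"hand":0}]'
python3 -m handwheel '[{"dx":0,"dy":0,"dz":-0.0005,"wx":0,"wy":0,"wz":0,"hand":0},{"dx":0,"dy":0,"dz":-0.0005,"wx":0,"wy":0,"wz":0,"hand":0},{"dx":0,"dy":0,"dz":0,"wx":0,"wy":0,"wz":0,"hand":0}]'
```

```text
clock: 8.2
tool_pos: [0.469, -0.19, 0.0432]
tool_rot: [-0.686, 0.727, 0.0, -0.0]
wrist_force: [0.2, 0.1, -3.2]
opening: 0.0148
grasp_force: 59.0
clock: 8.45
tool_pos: [0.4689, -0.19, 0.0422]
tool_rot: [-0.686, 0.727, 0.0, -0.0]
wrist_force: [-0.0, -0.9, -3.7]
opening: 0.0145
grasp_force: 59.0
```

```bash
python3 -m handwheel '[{"dx":0,"dy":0,"dz":-0.0005,"wx":0,"wy":0,"wz":0,"hand":0},{"dx":0,"dy":0,"dz":-0.0005,"wx":0,"wy":0,"wz":0,"hand":0},{"dx":0,"dy":0,"dz":0,"wx":0,"wy":0,"wz":0,"hand":0}]'
```

```text
clock: 8.7
tool_pos: [0.4689, -0.19, 0.0412]
tool_rot: [-0.686, 0.727, 0.0, -0.0]
wrist_force: [-0.3, -0.8, -4.3]
opening: 0.0148
grasp_force: 59.0
```

```bash
python3 -m handwheel '[{"dx":0,"dy":0,"dz":-0.0008,"wx":0,"wy":0,"wz":0,"hand":0},{"dx":0,"dy":0,"dz":-0.0008,"wx":0,"wy":0,"wz":0,"hand":0},{"dx":0,"dy":0,"dz":0,"wx":0,"wy":0,"wz":0,"hand":0}]'
python3 -m handwheel '[{"dx":0,"dy":0,"dz":-0.0008,"wx":0,"wy":0,"wz":0,"hand":0},{"dx":0,"dy":0,"dz":-0.0008,"wx":0,"wy":0,"wz":0,"hand":0},{"dx":0,"dy":0,"dz":0,"wx":0,"wy":0,"wz":0,"hand":0}]'
```

```text
clock: 8.95
tool_pos: [0.4688, -0.19, 0.0395]
tool_rot: [-0.686, 0.727, 0.0, -0.0]
wrist_force: [-0.3, 0.5, -2.9]
opening: 0.015
grasp_force: 59.0
clock: 9.2
tool_pos: [0.4688, -0.19, 0.0379]
tool_rot: [-0.686, 0.727, 0.0, -0.0]
wrist_force: [-0.7, -0.2, -3.7]
opening: 0.015
grasp_force: 59.0
```

```bash
python3 -m handwheel '[{"dx":0,"dy":0,"dz":-0.0008,"wx":0,"wy":0,"wz":0,"hand":0},{"dx":0,"dy":0,"dz":-0.0008,"wx":0,"wy":0,"wz":0,"hand":0},{"dx":0,"dy":0,"dz":0,"wx":0,"wy":0,"wz":0,"hand":0}]'
```

```text
clock: 9.45
tool_pos: [0.4689, -0.19, 0.0363]
tool_rot: [-0.686, 0.727, 0.0, -0.0]
wrist_force: [0.4, -0.9, -3.5]
opening: 0.0151
grasp_force: 59.0
```

```bash
python3 -m handwheel '[{"dx":0,"dy":0,"dz":-0.001,"wx":0,"wy":0,"wz":0,"hand":0},{"dx":0,"dy":0,"dz":-0.001,"wx":0,"wy":0,"wz":0,"hand":0},{"dx":0,"dy":0,"dz":0,"wx":0,"wy":0,"wz":0,"hand":0}]'
python3 -m handwheel '[{"dx":0,"dy":0,"dz":-0.001,"wx":0,"wy":0,"wz":0,"hand":0},{"dx":0,"dy":0,"dz":-0.001,"wx":0,"wy":0,"wz":0,"hand":0},{"dx":0,"dy":0,"dz":0,"wx":0,"wy":0,"wz":0,"hand":0}]'
```

```text
clock: 9.7
tool_pos: [0.4688, -0.19, 0.0343]
tool_rot: [-0.686, 0.727, 0.0, -0.0]
wrist_force: [0.2, -0.6, -3.2]
opening: 0.0148
grasp_force: 59.0
clock: 9.95
tool_pos: [0.4688, -0.19, 0.0323]
tool_rot: [-0.686, 0.727, 0.0, -0.0]
wrist_force: [0.2, 0.6, -2.4]
opening: 0.0147
grasp_force: 59.0
```

```bash
python3 -m handwheel '[{"dx":0,"dy":0,"dz":-0.001,"wx":0,"wy":0,"wz":0,"hand":0},{"dx":0,"dy":0,"dz":-0.001,"wx":0,"wy":0,"wz":0,"hand":0},{"dx":0,"dy":0,"dz":0,"wx":0,"wy":0,"wz":0,"hand":0}]'
python3 -m handwheel '[{"dx":0,"dy":0,"dz":-0.001,"wx":0,"wy":0,"wz":0,"hand":0},{"dx":0,"dy":0,"dz":-0.001,"wx":0,"wy":0,"wz":0,"hand":0},{"dx":0,"dy":0,"dz":0,"wx":0,"wy":0,"wz":0,"hand":0}]'
```

```text
clock: 10.2
tool_pos: [0.4688, -0.19, 0.0303]
tool_rot: [-0.686, 0.727, 0.0, -0.0]
wrist_force: [-0.2, 0.7, -4.3]
opening: 0.0147
grasp_force: 59.0
clock: 10.45
tool_pos: [0.4688, -0.19, 0.0283]
tool_rot: [-0.686, 0.727, 0.0, -0.0]
wrist_force: [0.1, 1.5, -3.5]
opening: 0.0151
grasp_force: 59.0
```

Underside is at about 39 mm, 5 mm above the deck, so the holes are over the studs. Now the last few millimetres, in small steps.

```bash
python3 -m handwheel '[{"dx":0,"dy":0,"dz":-0.0007,"wx":0,"wy":0,"wz":0,"hand":0},{"dx":0,"dy":0,"dz":-0.0007,"wx":0,"wy":0,"wz":0,"hand":0},{"dx":0,"dy":0,"dz":-0.0006,"wx":0,"wy":0,"wz":0,"hand":0},{"dx":0,"dy":0,"dz":0,"wx":0,"wy":0,"wz":0,"hand":0}]'
python3 -m handwheel '[{"dx":0,"dy":0,"dz":-0.0005,"wx":0,"wy":0,"wz":0,"hand":0},{"dx":0,"dy":0,"dz":-0.0005,"wx":0,"wy":0,"wz":0,"hand":0},{"dx":0,"dy":0,"dz":0,"wx":0,"wy":0,"wz":0,"hand":0}]'
python3 -m handwheel '[{"dx":0,"dy":0,"dz":-0.0005,"wx":0,"wy":0,"wz":0,"hand":0},{"dx":0,"dy":0,"dz":0,"wx":0,"wy":0,"wz":0,"hand":0}]'
python3 -m handwheel '[{"dx":0,"dy":0,"dz":-0.0005,"wx":0,"wy":0,"wz":0,"hand":0},{"dx":0,"dy":0,"dz":0,"wx":0,"wy":0,"wz":0,"hand":0}]'
```

```text
clock: 10.78
tool_pos: [0.4689, -0.19, 0.0264]
tool_rot: [-0.686, 0.727, 0.0, -0.0]
wrist_force: [-1.1, 0.3, -4.5]
opening: 0.0146
grasp_force: 59.0
clock: 11.03
tool_pos: [0.4689, -0.19, 0.0254]
tool_rot: [-0.686, 0.727, 0.0, -0.0]
wrist_force: [-0.5, -0.2, -3.7]
opening: 0.0148
grasp_force: 59.0
clock: 11.2
tool_pos: [0.469, -0.19, 0.025]
tool_rot: [-0.686, 0.727, 0.0, -0.0]
wrist_force: [0.5, -0.4, -3.8]
opening: 0.0148
grasp_force: 59.0
clock: 11.37
tool_pos: [0.469, -0.19, 0.0244]
tool_rot: [-0.686, 0.727, 0.0, -0.0]
wrist_force: [0.0, 0.0, -3.2]
opening: 0.0153
grasp_force: 59.0
```

```bash
python3 -m handwheel '[{"dx":0,"dy":0,"dz":-0.0005,"wx":0,"wy":0,"wz":0,"hand":0},{"dx":0,"dy":0,"dz":0,"wx":0,"wy":0,"wz":0,"hand":0}]'
python3 -m handwheel '[{"dx":0,"dy":0,"dz":-0.0005,"wx":0,"wy":0,"wz":0,"hand":0},{"dx":0,"dy":0,"dz":0,"wx":0,"wy":0,"wz":0,"hand":0}]'
python3 -m handwheel '[{"dx":0,"dy":0,"dz":-0.0004,"wx":0,"wy":0,"wz":0,"hand":0},{"dx":0,"dy":0,"dz":0,"wx":0,"wy":0,"wz":0,"hand":0}]'
```

```text
clock: 11.53
tool_pos: [0.4689, -0.19, 0.0239]
tool_rot: [-0.686, 0.727, 0.0, -0.0]
wrist_force: [-0.0, -0.2, -3.1]
opening: 0.0144
grasp_force: 59.0
clock: 11.7
tool_pos: [0.469, -0.19, 0.0236]
tool_rot: [-0.686, 0.727, -0.0, 0.0]
wrist_force: [-0.3, -0.9, -1.6]
opening: 0.0148
grasp_force: 59.2
clock: 11.87
tool_pos: [0.469, -0.19, 0.0236]
tool_rot: [-0.686, 0.727, -0.0, 0.0]
wrist_force: [-2.6, 0.3, 4.6]
opening: 0.015
grasp_force: 60.1
```

Contact came at underside 34.1 mm, which is deck height, so the plate is flush. Next I'll push along the slot (yaw about -3.1°), watching the force.

```bash
python3 -m handwheel '[{"dx":0.0001,"dy":0.001,"dz":0,"wx":0,"wy":0,"wz":0,"hand":0},{"dx":0.0001,"dy":0.001,"dz":0,"wx":0,"wy":0,"wz":0,"hand":0},{"dx":0.0001,"dy":0.002,"dz":0,"wx":0,"wy":0,"wz":0,"hand":0},{"dx":0.0001,"dy":0.002,"dz":0,"wx":0,"wy":0,"wz":0,"hand":0}]'
python3 -m handwheel '[{"dx":0.0002,"dy":0.003,"dz":0,"wx":0,"wy":0,"wz":0,"hand":0},{"dx":0.0002,"dy":0.003,"dz":0,"wx":0,"wy":0,"wz":0,"hand":0},{"dx":0.0002,"dy":0.003,"dz":0,"wx":0,"wy":0,"wz":0,"hand":0}]'
```

```text
clock: 12.2
tool_pos: [0.4695, -0.1856, 0.0236]
tool_rot: [-0.686, 0.727, -0.001, -0.001]
wrist_force: [-1.6, -12.7, 2.0]
opening: 0.0152
grasp_force: 59.7
clock: 12.45
tool_pos: [0.47, -0.1766, 0.0236]
tool_rot: [-0.686, 0.727, -0.001, -0.001]
wrist_force: [-0.8, -12.6, 2.7]
opening: 0.0145
grasp_force: 59.8
```

```bash
python3 -m handwheel '[{"dx":0.0002,"dy":0.003,"dz":0,"wx":0,"wy":0,"wz":0,"hand":0},{"dx":0.0002,"dy":0.003,"dz":0,"wx":0,"wy":0,"wz":0,"hand":0},{"dx":0.0001,"dy":0.003,"dz":0,"wx":0,"wy":0,"wz":0,"hand":0},{"dx":0.0001,"dy":0.003,"dz":0,"wx":0,"wy":0,"wz":0,"hand":0}]'
```

```text
clock: 12.78
tool_pos: [0.4707, -0.1646, 0.0236]
tool_rot: [-0.686, 0.727, -0.001, -0.001]
wrist_force: [-1.8, -12.9, 2.0]
opening: 0.0148
grasp_force: 59.7
```

It is sliding with a steady push of 13 N. Continuing, and slowing down near the stop.

```bash
python3 -m handwheel '[{"dx":0.0002,"dy":0.003,"dz":0,"wx":0,"wy":0,"wz":0,"hand":0},{"dx":0.0001,"dy":0.003,"dz":0,"wx":0,"wy":0,"wz":0,"hand":0},{"dx":0.0002,"dy":0.003,"dz":0,"wx":0,"wy":0,"wz":0,"hand":0},{"dx":0.0001,"dy":0.003,"dz":0,"wx":0,"wy":0,"wz":0,"hand":0},{"dx":0.0001,"dy":0.002,"dz":0,"wx":0,"wy":0,"wz":0,"hand":0}]'
python3 -m handwheel '[{"dx":0.0001,"dy":0.001,"dz":0,"wx":0,"wy":0,"wz":0,"hand":0},{"dx":0,"dy":0.001,"dz":0,"wx":0,"wy":0,"wz":0,"hand":0},{"dx":0.0001,"dy":0.001,"dz":0,"wx":0,"wy":0,"wz":0,"hand":0}]'
python3 -m handwheel '[{"dx":0.0001,"dy":0.001,"dz":0,"wx":0,"wy":0,"wz":0,"hand":0},{"dx":0,"dy":0.001,"dz":0,"wx":0,"wy":0,"wz":0,"hand":0},{"dx":0.0001,"dy":0.001,"dz":0,"wx":0,"wy":0,"wz":0,"hand":0}]'
```

```text
clock: 13.2
tool_pos: [0.4714, -0.1504, 0.0236]
tool_rot: [-0.686, 0.727, -0.001, -0.001]
wrist_force: [-1.3, -13.2, 3.0]
opening: 0.0149
grasp_force: 59.8
clock: 13.45
tool_pos: [0.4716, -0.1475, 0.0236]
tool_rot: [-0.687, 0.727, -0.001, -0.001]
wrist_force: [-0.7, -11.5, 2.8]
opening: 0.0148
grasp_force: 59.8
clock: 13.7
tool_pos: [0.4718, -0.1446, 0.0236]
tool_rot: [-0.686, 0.727, -0.001, -0.001]
wrist_force: [-0.7, -12.4, 2.1]
opening: 0.0147
grasp_force: 59.8
```

```bash
python3 -m handwheel '[{"dx":0.0001,"dy":0.001,"dz":0,"wx":0,"wy":0,"wz":0,"hand":0},{"dx":0,"dy":0.001,"dz":0,"wx":0,"wy":0,"wz":0,"hand":0}]'
python3 -m handwheel '[{"dx":0.0001,"dy":0.001,"dz":0,"wx":0,"wy":0,"wz":0,"hand":0},{"dx":0,"dy":0.001,"dz":0,"wx":0,"wy":0,"wz":0,"hand":0}]'
```

```text
clock: 13.87
tool_pos: [0.4719, -0.1426, 0.0236]
tool_rot: [-0.686, 0.727, -0.001, -0.001]
wrist_force: [0.0, -12.5, 2.1]
opening: 0.0151
grasp_force: 59.8
clock: 14.03
tool_pos: [0.472, -0.1406, 0.0236]
tool_rot: [-0.686, 0.727, -0.001, -0.001]
wrist_force: [-0.5, -12.5, 3.1]
opening: 0.0148
grasp_force: 59.8
```

```bash
python3 -m handwheel '[{"dx":0,"dy":0.0007,"dz":0,"wx":0,"wy":0,"wz":0,"hand":0},{"dx":0.0001,"dy":0.0007,"dz":0,"wx":0,"wy":0,"wz":0,"hand":0}]'
python3 -m handwheel '[{"dx":0,"dy":0.0007,"dz":0,"wx":0,"wy":0,"wz":0,"hand":0},{"dx":0.0001,"dy":0.0007,"dz":0,"wx":0,"wy":0,"wz":0,"hand":0}]'
```

```text
clock: 14.2
tool_pos: [0.4721, -0.1392, 0.0236]
tool_rot: [-0.686, 0.727, -0.001, -0.001]
wrist_force: [-0.1, -12.4, 2.3]
opening: 0.0147
grasp_force: 59.8
clock: 14.37
tool_pos: [0.4721, -0.1378, 0.0236]
tool_rot: [-0.686, 0.727, -0.001, -0.001]
wrist_force: [-0.9, -11.7, 2.8]
opening: 0.0147
grasp_force: 59.8
```

```bash
python3 -m handwheel '[{"dx":0,"dy":0.0007,"dz":0,"wx":0,"wy":0,"wz":0,"hand":0},{"dx":0.0001,"dy":0.0005,"dz":0,"wx":0,"wy":0,"wz":0,"hand":0}]'
```

```text
clock: 14.53
tool_pos: [0.4723, -0.1366, 0.0236]
tool_rot: [-0.686, 0.727, -0.001, -0.001]
wrist_force: [-0.9, -12.2, 2.0]
opening: 0.0148
grasp_force: 59.8
```

```bash
python3 -m handwheel '[{"dx":0,"dy":0.0007,"dz":0,"wx":0,"wy":0,"wz":0,"hand":0},{"dx":0.0001,"dy":0.0005,"dz":0,"wx":0,"wy":0,"wz":0,"hand":0}]'
```

```text
clock: 14.7
tool_pos: [0.4722, -0.1359, 0.0237]
tool_rot: [-0.687, 0.727, -0.001, -0.001]
wrist_force: [-1.5, -20.1, 2.3]
opening: 0.0145
grasp_force: 59.9
```

```bash
python3 -m handwheel '[{"dx":0,"dy":0.0005,"dz":0,"wx":0,"wy":0,"wz":0,"hand":0},{"dx":0,"dy":0,"dz":0,"wx":0,"wy":0,"wz":0,"hand":0}]'
```

```text
clock: 14.87
tool_pos: [0.4722, -0.1359, 0.0237]
tool_rot: [-0.687, 0.727, -0.001, -0.001]
wrist_force: [-1.2, -20.5, 3.0]
opening: 0.0146
grasp_force: 59.9
```

The push rose to 20 N with no further movement, at y = -0.136 (expected about -0.137), so the plate is against the stop. Now release and lift away.

```bash
python3 -m handwheel '[{"dx":0,"dy":0,"dz":0,"wx":0,"wy":0,"wz":0,"hand":25},{"dx":0,"dy":0,"dz":0,"wx":0,"wy":0,"wz":0,"hand":40},{"dx":0,"dy":0,"dz":0,"wx":0,"wy":0,"wz":0,"hand":55},{"dx":0,"dy":0,"dz":0,"wx":0,"wy":0,"wz":0,"hand":60},{"dx":0,"dy":0,"dz":0,"wx":0,"wy":0,"wz":0,"hand":60}]'
python3 -m handwheel '[{"dx":0,"dy":0,"dz":0.005,"wx":0,"wy":0,"wz":0,"hand":60},{"dx":0,"dy":0,"dz":0.02,"wx":0,"wy":0,"wz":0,"hand":60},{"dx":0,"dy":0,"dz":0.03,"wx":0,"wy":0,"wz":0,"hand":60},{"dx":0,"dy":0,"dz":0.04,"wx":0,"wy":0,"wz":0,"hand":60},{"dx":0,"dy":0,"dz":0.03,"wx":0,"wy":0,"wz":0,"hand":60}]'
python3 -m handwheel '[{"dx":0.02,"dy":0.04,"dz":0.02,"wx":0,"wy":0,"wz":0,"hand":60},{"dx":0.02,"dy":0.04,"dz":0.02,"wx":0,"wy":0,"wz":0,"hand":60},{"dx":0.02,"dy":0.04,"dz":0,"wx":0,"wy":0,"wz":0,"hand":60},{"dx":0,"dy":0.02,"dz":0,"wx":0,"wy":0,"wz":0,"hand":60},{"dx":0,"dy":0,"dz":0,"wx":0,"wy":0,"wz":0,"hand":60}]'
python3 - <<'E'
from h import *
_,a=snap('scene','c9'); 
# non-viewed check: bright-plate / dark gap statistics between bar and plate along slot-parallel line off-centre
s=env.camera_model('scene'); y=np.array([np.sin(np.radians(3.1)),np.cos(np.radians(3.1)),0]); x=np.array([y[1],-y[0],0])
c=np.array([.4722,-.1359,0])
g=cv2.cvtColor(a,cv2.COLOR_RGB2GRAY)
for off in (-.022,.022):
  o=[]
  for k in np.arange(-.07,.078,.004):
    u,v=proj(s,c+x*off+y*k+[0,0,.042]); o.append(int(cv2.getRectSubPix(g,(1,1),(u,v))[0,0]))
  print(off,o)
E
```

```text
clock: 15.28
tool_pos: [0.4726, -0.133, 0.0232]
tool_rot: [-0.686, 0.727, -0.0, 0.0]
wrist_force: [-1.3, 0.0, -0.2]
opening: 0.051
grasp_force: 0.0
clock: 15.7
tool_pos: [0.4726, -0.1333, 0.1511]
tool_rot: [-0.687, 0.727, -0.001, 0.0]
wrist_force: [1.2, 0.9, 0.0]
opening: 0.0509
grasp_force: 0.0
clock: 16.12
tool_pos: [0.5259, -0.0046, 0.1827]
tool_rot: [-0.687, 0.726, -0.0, 0.001]
wrist_force: [-0.2, -0.0, -0.5]
opening: 0.0512
grasp_force: 0.0
-0.022 [161, 162, 167, 245, 247, 247, 247, 247, 247, 247, 247, 247, 247, 247, 247, 247, 247, 247, 247, 247, 247, 247, 247, 247, 247, 247, 247, 247, 247, 247, 247, 247, 247, 199, 234, 173, 173, 210]
0.022 [160, 161, 170, 244, 247, 247, 247, 247, 247, 247, 247, 247, 247, 239, 236, 247, 247, 247, 247, 247, 247, 247, 247, 247, 247, 247, 247, 247, 247, 247, 247, 247, 246, 207, 245, 246, 246, 234]
```

```bash
python3 -c "
from cell import env; print(env.sign_off())"
```

```text
the job is handed in; nothing more can be done
None
```

The clamp plate was lowered over the studs flush on the deck, pushed up to the stop bar (highest force read 20.5 N) and released, and the job was handed in at about 16 s; `sign_off` returned no verdict.

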